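# Isolate the worktop power dock, raise its socket tower to the second stop and hold it up

### The arm

A 6-joint arm with a two-finger parallel gripper is mounted at the origin on a cart in front of the work surface, level with it; the furniture and walls round the work are solid. World frame = base frame: x ahead of the robot, y to its left, z up, the work surface at z = 0. Lengths are in mm, angles in rad, forces in N, time in s.
With the tool pointing down it reaches from about 275 to 750 mm from the base axis. Payload 10.2 kg.
Tool frame: the origin (TCP) lies at the centre of the arm's flange, where the gripper is bolted on; the fingertips stand 173 mm ahead of it and the grasp point (between the pads) lies 155 mm ahead of it; z points along the fingers, y is the line along which they close (so a half turn about z gives the same grasp; the last joint's range is limited). The gripper opens to 85 mm and grips with 20 to 120 N. Pads are 22 mm wide; open, the fingers measure 114 mm over their backs; the gripper's body (76 mm by 85 mm) begins 54 mm behind the grasp point. The pads swing forward as they close: fully open they stand 13 mm farther back than shut.
Start: joints at [0.916, 0.313, 1.498, -0, 1.331, -0.223], TCP at [219.73, 476.814, 404.694] pointing down, gripper open.
Joint ranges: [-2.94, 2.94], [-0.97, 2.17], [0.19, 2.56], [-1.23, 4.37], [0.02, 3.11], [-2.88, 2.88]. Speed limits (rad/s): [2.39, 2.39, 3.01, 3.14, 3.14, 3.14].

### API

Orientations are given as a unit quaternion [w, x, y, z].
In Python, from rig import status, capture, camera_info, ticket gives the robot as it stands.
- The arm moves only by the shell command python3 -m crank 'ROWS' [FORCE]. ROWS is JSON, a list of rows, each a list of 7 numbers: the shift along the tool's x, y, z as a fraction of full scale, then the turn, a rotation vector about the tool's x, y, z as a fraction of full scale, then the closure, from 0 (fully open) to 1 (shut). A call has 1 to 12 rows; each row is the pose to reach, as a shift and turn from the pose commanded when the call began, along the tool's axes at that moment; what a row does not reach only later rows make up. Full scale, the value 1, is 0.1 m for a shift and 45 degrees for a turn. A row lasts 1/10 s, in which the tool goes at most 50 mm and 8.59 degrees, less where a joint would pass 70% of its speed; a pose out of reach is approached as far as the arm can. A call with a number of a shift or a turn outside -1 to 1 is refused whole. A call with a gripper value outside its range is refused whole. The fingers move at their own pace and stop on an object; FORCE is the grip in N (left out, the last holds). Time passes only in rows, so rows that repeat a pose let the fingers close. It gives the time, the measured TCP pose, the force, the opening and the grip force at its end, in the units of the state.
- status.sense(): the state, without advancing time (a new reading comes with each control period).
- capture(name): name is "scene" or "top"; returns (picture, depth): 400x640x3 uint8, red, green, blue; 400x640 float32, mm along the optical axis (not along the pixel's ray), 0 where there is no reading.
- camera_info(name): a dict with "K" (3x3 intrinsics, pixels), "D" ([k1, k2, p1, p2, k3] as OpenCV has them; the pictures are not rectified), "camera_from_world" (4x4, takes a point from world to camera coordinates). Camera axes: x right, y up, looking along -z (the intrinsics and any distortion apply to the point x, -y, -z); pixel columns grow to the right and rows downward; lengths in mm; the calibration is good to about 2 mm. A picture is of the moment at which its call begins. camera_info takes no time and is no camera call.
- ticket.finish_job(): hands the job in; it is judged then, once.
The state is a dict: "time_s": time; "joints": joint angles; "dq": joint speeds; "tau": joint torques, N m; "eef_pos": TCP position; "ee_rot": TCP orientation; "force": force on the tool from outside, world axes, zero at the start; "wrist_torque": the same for the moment, N m; "grip_width": opening from 0.0 (shut) to 1.0 (fully open); "grip_force": force on a finger pad.
Only numpy, scipy, OpenCV 4.12 (cv2) and the standard library are available. Lean on these libraries where they do the work, as an engineer would, in place of code of your own. Each camera call takes 0.05 s, during which the arm holds its last target. There are 200 camera calls.

### The job

I want to wipe down the pop-up socket tower of the black power dock on the worktop. First turn the dock's white rotary master switch from on to off; only then press the blue release button on the tower so that it pops up, take the tower by its steel cap and pull it up past the first stop to the second, fully extended stop. Finish while still holding the tower up by its cap, because it sinks back when let go, and leave the other things on the worktop where they are.

Things in the scene. Friction and masses are not known exactly. Their poses are not given: they have to be found in the camera images.
- dock: black power dock with a light grey top plate, fixed to the worktop: 98 (x) x 208 (y) x 70 mm high, with round ends. Origin: centre of its underside, on the worktop; z up; its front with the socket faces -x; yaw varies. Upright axes at dock x = 0: the tower's at dock y = +50 mm, the switch's at dock y = -52 mm. Only tower and switch stand higher than 72 mm.
- master_switch (a joint): angle of the rotary master switch about its upright axis, rad: 0 = on (pointer, with a red line, at the green dot, dock +x side), 1.57 = off (pointer at the red dot, dock +y side, towards the tower); grows counter-clockwise seen from above. Spring detents at both ends: it resists with up to about 0.08 N m and snaps to the nearer end once past half way.
- switch_grip (a point): where to grip the switch, on its axis, 89 mm above the worktop. The handle is a white upright bar 46 mm long (along this point's x axis, which turns with it and is the pointer's direction), 12 mm thick, 76 to 98 mm above the worktop, on a grey disc 41 mm across at 72 to 77 mm.
- tower_cap: steel cap of the tower, 58 mm in diameter, 20 mm high; origin: centre of its underside, 72 mm above the worktop when the tower is down, 94 mm when popped up, 122 mm at the first stop, 177 mm at the second. The tower slides straight up. Grip the cap round its side from above; the tube below it is 49 mm across.
- button_top (a point): centre of the top face of the blue round release button in the cap: 28 mm in diameter, standing 8 mm proud of the cap's top (100 mm above the worktop when the tower is down).
- release_button (a joint): travel of the release button, m: 0 = out, 0.005 = fully in (3 N). Beyond 3 mm (2 N) it frees the catch that locks the lowered tower; as the finger is then withdrawn, a 3 N spring lifts the tower after it, and it rests about 22 mm up. Unless the button is pressed the lowered tower cannot be pulled up.
- upper_tube (a joint): extension of the upper tube (with cap and button) out of the lower tube, m: 0 = down, about 0.022 = popped up, 0.050 = its stop (the first stop of the tower). Pulling it there takes up to 5 N, and the upper tube sinks back to about 0.022 when let go.
- lower_tube (a joint): extension of the lower tube (65 mm across) out of the housing, m: 0 = down, 0.055 = its stop (the second stop of the tower, both tubes fully out). It is stiff: it follows only when the upper tube is at its stop, with about 11 N pull in all, and stays where it is left.
- mug: bystander: white mug, 94 mm high, 83 mm in diameter with a handle, origin centre of underside
- salt_shaker: bystander: salt shaker, 44 mm in diameter, 90 mm high, origin centre of underside
- teaspoon: bystander: steel teaspoon 139 mm long lying flat, origin under its middle
- wooden_spoon: bystander: wooden spoon 304 mm long lying flat, origin under its middle
- scissors: bystander: scissors 199 mm long lying flat, origin under their middle
- spice_jar: bystander: white jar with a wooden lid, 47 mm in diameter, 78 mm high, origin centre of underside

How it is judged:
By the outcome, as a careful person would: the job done as asked, in the order asked, and still so for the second after the job is handed in, while the arm keeps its last pose, push and grip.
It also fails if it takes over 51 s, if anything falls off the work surface, if the arm or the gripper's body presses on something with over 40 N, if the wrist force passes 120 N, or if a joint passes its speed limit or range.

## Working session

There is one attempt and no reset: what is moved stays moved. The work goes in short steps, Python scripts to look and compute and a shell command to move; the robot and the scene stay as the last step left them, time stands still between calls to the robot, and variables do not carry over. Pictures are saved under pics/ and viewed, at most 10 in all, crops included, and the job is handed in when it is done.

```bash
mkdir -p pics; ls
python3 - <<'E'
from rig import status,capture,camera_info
import cv2,numpy as np
s=status.sense();print(s)
for n in("top","scene"):
    im,d=capture(n);cv2.imwrite(f"pics/{n}0.png",im[:,:,::-1]);np.save(f"{n}0.npy",d);np.save(f"{n}0rgb.npy",im)
    c=camera_info(n);print(n,c)
E
```

```text
pics
{'time_s': 0.0, 'joints': array([ 9.15581139e-01,  3.13442725e-01,  1.49845905e+00,  9.68909595e-06,
        1.33101010e+00, -2.23408871e-01]), 'dq': array([-6.39796706e-05,  1.82943219e-03, -2.83110149e-04, -1.75303457e-04,
       -5.24144049e-04,  1.74980212e-04]), 'tau': array([ 3.07410583e-04, -4.12269080e+01, -2.59745032e+01, -1.93759711e-04,
        4.12012450e-03, -3.30026865e-05]), 'eef_pos': array([219.70538504, 476.76779934, 404.13038254]), 'ee_rot': array([-2.84802825e-04,  2.14230786e-01,  9.76782850e-01, -5.94977611e-04]), 'force': array([ 0.43799879, -0.52098494,  1.00470263]), 'wrist_torque': array([ 0.04883111,  0.01218159, -0.02368581]), 'grip_force': 0.0, 'grip_width': 0.9974646873056973}
top {'K': array([[364.29610906,   0.        , 323.64757636],
       [  0.        , 364.29610906, 195.78070039],
       [  0.        ,   0.        ,   1.        ]]), 'D': array([-0.0089975,  0.       ,  0.       ,  0.       ,  0.       ]), 'camera_from_world': array([[-1.24212532e-02, -9.99494574e-01, -2.92627436e-02,
         4.09628474e+01],
       [ 9.95927776e-01, -1.49797434e-02,  8.89014775e-02,
        -6.25135177e+02],
       [-8.92948928e-02, -2.80393114e-02,  9.95610476e-01,
        -1.12665521e+03],
       [ 0.00000000e+00,  0.00000000e+00,  0.00000000e+00,
         1.00000000e+00]])}
scene {'K': array([[363.08641445,   0.        , 319.19222142],
       [  0.        , 363.08641445, 195.25197285],
       [  0.        ,   0.        ,   1.        ]]), 'D': array([-0.07716554,  0.        ,  0.        ,  0.        ,  0.        ]), 'camera_from_world': array([[-9.99951827e-01, -8.96351080e-03, -3.99979235e-03,
         6.06775160e+02],
       [ 4.39507224e-03, -7.73252769e-01,  6.34082675e-01,
        -4.64910497e+01],
       [-8.77645742e-03,  6.34034550e-01,  7.73254915e-01,
        -9.93276253e+02],
       [ 0.00000000e+00,  0.00000000e+00,  0.00000000e+00,
         1.00000000e+00]])}
```

View pics/top0.png

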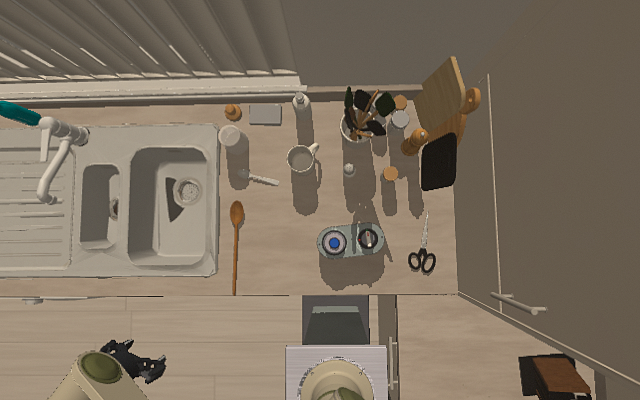

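View pics/scene0.png

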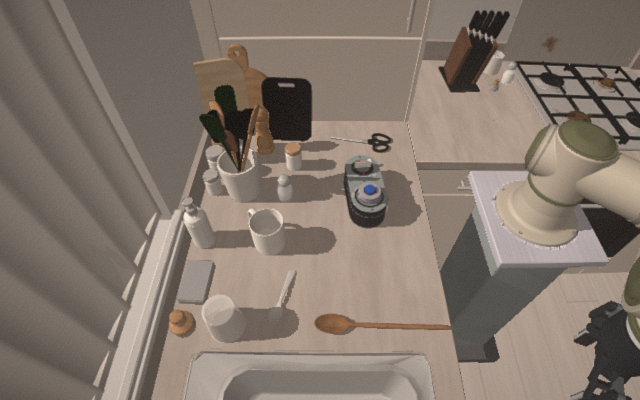

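The top view shows the dock at about (351,240), with the tower and blue button at (335,242) and the switch at (368,238). The spoon, scissors, mug and jars are all clear of it. Next I measure it and zoom in.

```bash
cat > h.py <<'E'
import numpy as np,cv2
from rig import camera_info
def ray(n,uv):
    c=camera_info(n);T=c["camera_from_world"];R,t=T[:3,:3],T[:3,3]
    p=cv2.undistortPoints(np.array(uv,float).reshape(-1,1,2),c["K"],c["D"]).reshape(-1,2)
    d=np.c_[p[:,0],-p[:,1],-np.ones(len(p))]
    return -R.T@t, d@R      # origin, world dirs (unit depth)
def atz(n,uv,z):
    o,d=ray(n,uv);return o+d*((z-o[2])/d[:,2])[:,None]
def cloud(n,dep,box=None):
    v,u=np.mgrid[0:400,0:640]
    o,d=ray(n,np.c_[u.ravel(),v.ravel()]);return (o+d*dep.ravel()[:,None]).reshape(400,640,3)
E
python3 - <<'E'
from h import *
for n in("top","scene"):
    im=np.load(n+"0rgb.npy").astype(int);d=np.load(n+"0.npy")
    P=cloud(n,d)
    b=(im[...,2]>im[...,0]+50)&(im[...,2]>110);v,u=np.nonzero(b)
    c=np.array([u.mean(),v.mean()]);print(n,"button px",c,len(u),atz(n,[c],100),np.median(P[b],0))
    x,y,z=P[...,0],P[...,1],P[...,2]
    near=(abs(x-np.median(x[b]))<130)&(abs(y-np.median(y[b]))<190)
    cap=near&(z>86)&(z<110)
    cl=P[cap];print(len(cl))
    bp=np.median(P[b],0)
    sw=cl[np.hypot(*(cl[:,:2]-bp[:2]).T)>60]; 
    m,_,a=cv2.PCACompute2(sw[:,:2].astype(np.float32),mean=None);print("switch pts",len(sw),m,_,a.T,sw[:,2].mean(),sw.min(0),sw.max(0))
    tc=cl[np.hypot(*(cl[:,:2]-bp[:2]).T)<45];print("cap",tc.mean(0),tc.min(0),tc.max(0))
    pl=near&(z>60)&(z<80);print("plate",cv2.minAreaRect(P[pl][:,:2].astype(np.float32)))
    print("table z",np.median(z[near&(z<30)]))
    img=np.load(n+"0rgb.npy")[...,::-1];cx,cy=(351,240) if n=="top" else (366,188)
    cv2.imwrite(f"pics/{n}z.png",cv2.resize(img[cy-40:cy+40,cx-50:cx+50],None,fx=7,fy=7,interpolation=cv2.INTER_CUBIC))
E
```

```text
top button px [271.25675676 215.7027027 ] 74 [[562.12122353 186.8644898  100.        ]] [482.54110905   4.55776641  99.78906392]
367
switch pts 67 [[491.94333 -98.36396]] [[ 0.99251854  0.1220937 ]
 [-0.1220937   0.99251854]] [[173.32079   12.530851]] 94.98425327020821 [ 469.21160882 -106.9471501    86.60650996] [513.39352573 -90.6600109   99.25176139]
cap [481.06190008   2.54863829  93.05314628] [452.52508075 -25.10628562  86.28078636] [508.72598543  31.3721635  103.60982887]
plate ((486.42181396484375, -47.436622619628906), (95.9341812133789, 204.7126922607422), 6.094537258148193)
table z -1.4310915244576563
scene button px [369.25352113 188.70422535] 71 [[479.58741582   3.15881979 100.        ]] [480.28333062   4.35564044 101.29412119]
435
switch pts 99 [[488.32205 -96.16483]] [[ 0.993216    0.11628452]
 [-0.11628452  0.993216  ]] [[180.4678    12.333357]] 94.46942107434967 [ 465.75409957 -105.01715232   86.61575134] [510.09428594 -88.58305877 100.67278378]
cap [478.12372946   6.82988403  94.48497466] [448.83583591 -27.01439512  86.27140347] [505.39249738  31.7740309  104.00274708]
plate ((482.66766357421875, -46.49158477783203), (96.58096313476562, 206.36976623535156), 5.965821743011475)
table z 0.4837066813146862
```

View pics/topz.png

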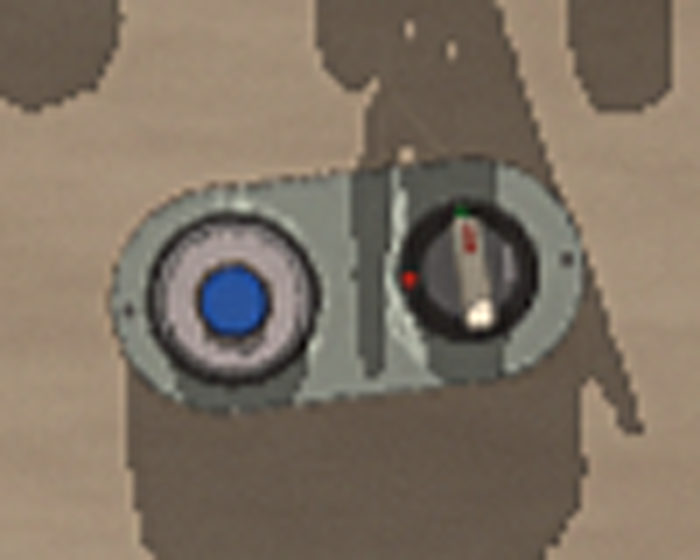

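View pics/scenez.png

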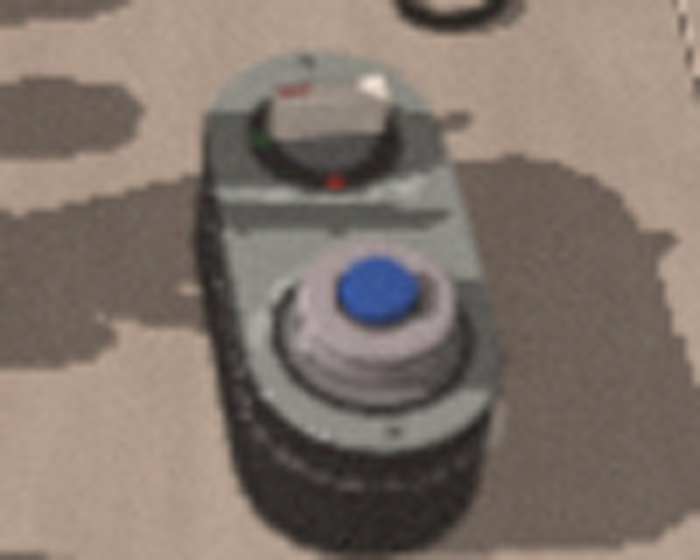

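The zoomed pictures show the pointer at the green dot, so the switch is on. The button, cap and plate sizes and heights match the given ones. I take the tower at (480.3, 3.5), the switch at (490.3, -98) and the yaw as 0.105. Now I plan the approach above the switch.

```bash
cat > plan.py <<'E'
import sys,numpy as np
from scipy.spatial.transform import Rotation as R
from rig import status
# target x y z closing-angle-deg ; n calls -> tool-frame fractions per call, from measured pose
x,y,z,a,n=map(float,sys.argv[1:6]);n=int(n)
s=status.sense();p=s["eef_pos"];Q=R.from_quat(s["ee_rot"][[1,2,3,0]])
a=np.radians(a);Y=np.array([np.cos(a),np.sin(a),0]);Z=np.array([0,0,-1.]);T=R.from_matrix(np.c_[np.cross(Y,Z),Y,Z])
rv=(Q.inv()*T).as_rotvec();print("rot total deg",np.degrees(rv).round(2))
D=(np.array([x,y,z])-p)/n
for i in range(n):
    q=Q*R.from_rotvec(rv*i/n);print((q.inv().apply(D)/100).round(4),(np.degrees(rv)/n/45).round(4))
E
python3 plan.py 490.3 -98 300 -84 5
```

```text
rot total deg [-4.0000e-02  8.0000e-02  1.4926e+02]
[-0.9727 -0.8173  0.209 ] [-2.000e-04  3.000e-04  6.634e-01]
[-1.2505 -0.2248  0.2087] [-2.000e-04  3.000e-04  6.634e-01]
[-1.1965  0.4275  0.2083] [-2.000e-04  3.000e-04  6.634e-01]
[-0.825   0.9664  0.2082] [-2.000e-04  3.000e-04  6.634e-01]
[-0.2346  1.2488  0.2082] [-2.000e-04  3.000e-04  6.634e-01]
```

```bash
python3 plan.py 490.3 -98 300 -84 7
```

```text
rot total deg [-4.0000e-02  8.0000e-02  1.4926e+02]
[-0.6948 -0.5838  0.1493] [-1.000e-04  2.000e-04  4.738e-01]
[-0.8595 -0.2912  0.1491] [-1.000e-04  2.000e-04  4.738e-01]
[-0.9066  0.0412  0.1489] [-1.000e-04  2.000e-04  4.738e-01]
[-0.8296  0.3681  0.1488] [-1.000e-04  2.000e-04  4.738e-01]
[-0.639   0.6445  0.1487] [-1.000e-04  2.000e-04  4.738e-01]
[-0.3609  0.8328  0.1487] [-1.000e-04  2.000e-04  4.738e-01]
[-0.0335  0.907   0.1487] [-1.000e-04  2.000e-04  4.738e-01]
```

```bash
python3 -m crank '[[-0.695,-0.584,0.149,0,0,0.474,0],[-0.695,-0.584,0.149,0,0,0.474,0],[-0.695,-0.584,0.149,0,0,0.474,0]]'
python3 -m crank '[[-0.86,-0.291,0.149,0,0,0.474,0],[-0.86,-0.291,0.149,0,0,0.474,0],[-0.86,-0.291,0.149,0,0,0.474,0]]'
python3 -m crank '[[-0.907,0.041,0.149,0,0,0.474,0],[-0.907,0.041,0.149,0,0,0.474,0],[-0.907,0.041,0.149,0,0,0.474,0]]'
python3 -m crank '[[-0.83,0.368,0.149,0,0,0.474,0],[-0.83,0.368,0.149,0,0,0.474,0],[-0.83,0.368,0.149,0,0,0.474,0]]'
python3 -m crank '[[-0.639,0.645,0.149,0,0,0.474,0],[-0.639,0.645,0.149,0,0,0.474,0],[-0.639,0.645,0.149,0,0,0.474,0]]'
python3 -m crank '[[-0.361,0.833,0.149,0,0,0.474,0],[-0.361,0.833,0.149,0,0,0.474,0],[-0.361,0.833,0.149,0,0,0.474,0]]'
python3 plan.py 490.3 -98 300 -84 1
```

```text
time_s: 0.4
eef_pos: [259.6, 391.9, 388.8]
ee_rot: [-0.0, 0.395, 0.919, -0.001]
force: [-0.5, 1.2, 0.4]
grip_width: 0.996
grip_force: 0.0
time_s: 0.7
eef_pos: [298.4, 309.7, 374.0]
ee_rot: [-0.0, 0.559, 0.829, -0.001]
force: [0.1, 0.4, 0.5]
grip_width: 1.002
grip_force: 0.0
time_s: 1.0
eef_pos: [337.1, 227.4, 359.2]
ee_rot: [-0.0, 0.703, 0.711, -0.001]
force: [-0.7, 0.4, -0.6]
grip_width: 1.001
grip_force: 0.0
time_s: 1.3
eef_pos: [375.7, 145.1, 344.3]
ee_rot: [0.0, 0.822, 0.569, -0.001]
force: [-1.2, -0.2, -0.2]
grip_width: 0.997
grip_force: 0.0
time_s: 1.6
eef_pos: [414.4, 62.9, 329.4]
ee_rot: [0.0, 0.913, 0.407, -0.001]
force: [0.0, 0.1, -0.0]
grip_width: 1.0
grip_force: 0.0
time_s: 1.9
eef_pos: [452.9, -19.4, 314.4]
ee_rot: [0.0, 0.973, 0.231, -0.0]
force: [-0.8, -1.1, -0.3]
grip_width: 0.999
grip_force: 0.0
rot total deg [1.000e-02 4.000e-02 2.076e+01]
[-0.0198  0.8699  0.1437] [3.000e-04 9.000e-04 4.612e-01]
```

```bash
python3 -m crank '[[-0.034,0.907,0.149,0,0,0.474,0],[-0.034,0.907,0.149,0,0,0.474,0],[-0.034,0.907,0.149,0,0,0.474,0],[-0.034,0.907,0.149,0,0,0.474,0]]'
python3 plan.py 490.3 -98 254 -84 1
python3 - <<'E'
from h import *
from rig import capture
for n,(cx,cy) in {"top":(362,235),"scene":(366,170)}.items():
    im,d=capture(n);cv2.imwrite(f"pics/{n}1.png",cv2.resize(im[cy-50:cy+50,cx-50:cx+50,::-1],None,fx=4,fy=4,interpolation=cv2.INTER_CUBIC))
a=cv2.hconcat([cv2.imread("pics/top1.png"),cv2.imread("pics/scene1.png")]);cv2.imwrite("pics/both1.png",a)
E
```

```text
time_s: 2.3
eef_pos: [490.2, -98.9, 299.7]
ee_rot: [-0.0, 0.999, 0.051, -0.001]
force: [-0.8, -0.6, -0.2]
grip_width: 1.0
grip_force: 0.0
rot total deg [-0.04  0.07 -0.16]
[ 0.0021 -0.009   0.4573] [-0.001   0.0016 -0.0036]
```

View pics/both1.png

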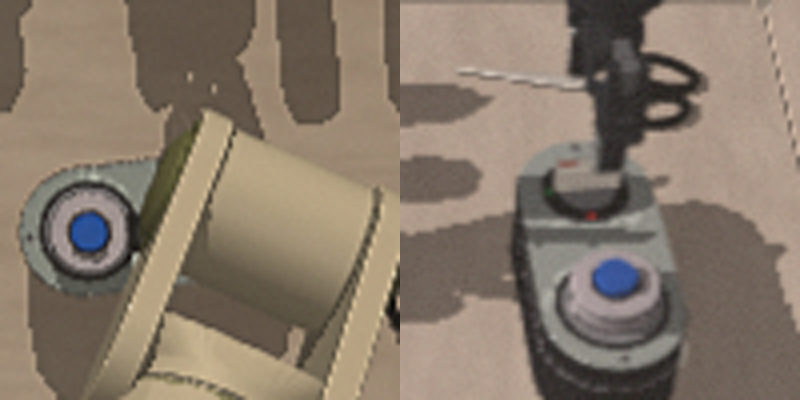

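The left half shows the arm hiding the switch while the tower stays clear. The right half shows the near finger above the handle and lined up with it. Next I descend and grip.

```bash
python3 -m crank '[[0,-0.009,0.15,0,0,0,0],[0,-0.009,0.3,0,0,0,0.2],[0,-0.009,0.4,0,0,0,0.4],[0,-0.009,0.45,0,0,0,0.4],[0,-0.009,0.45,0,0,0,0.4]]' 40
python3 -m crank '[[0,0,0,0,0,0,1],[0,0,0,0,0,0,1],[0,0,0,0,0,0,1],[0,0,0,0,0,0,1],[0,0,0,0,0,0,1],[0,0,0,0,0,0,1]]' 40
```

```text
time_s: 2.9
eef_pos: [490.1, -97.0, 255.2]
ee_rot: [-0.0, 0.999, 0.052, -0.0]
force: [-0.3, 0.0, 0.7]
grip_width: 0.601
grip_force: 0.0
time_s: 3.5
eef_pos: [490.4, -99.4, 256.4]
ee_rot: [0.003, 0.999, 0.052, 0.001]
force: [-2.6, -18.2, 0.3]
grip_width: 0.13
grip_force: 43.0
```

The handle is gripped at 11 mm. The side load shows its axis about 2.4 mm further towards -y, so I centre the tool first and then turn 90° counter-clockwise, which is tool -z.

```bash
python3 -m crank '[[0,0.012,0,0,0,0,1],[0,0.024,0,0,0,0,1],[0,0.024,0,0,0,0,1],[0,0.024,0,0,0,0,1]]'
python3 -m crank '[[0,0,0,0,0,-0.15,1],[0,0,0,0,0,-0.3,1],[0,0,0,0,0,-0.45,1],[0,0,0,0,0,-0.6,1],[0,0,0,0,0,-0.75,1],[0,0,0,0,0,-0.9,1],[0,0,0,0,0,-1,1]]'
```

```text
time_s: 3.9
eef_pos: [490.5, -100.3, 256.3]
ee_rot: [0.001, 0.999, 0.052, 0.001]
force: [-2.3, -4.7, 5.2]
grip_width: 0.124
grip_force: 43.7
time_s: 4.6
eef_pos: [490.3, -100.0, 256.3]
ee_rot: [0.0, 0.902, 0.432, -0.0]
force: [-3.7, -2.2, 8.8]
grip_width: 0.13
grip_force: 44.0
```

```bash
python3 -m crank '[[0,0,-0.01,0,0,-0.15,1],[0,0,-0.01,0,0,-0.3,1],[0,0,-0.01,0,0,-0.45,1],[0,0,-0.01,0,0,-0.6,1],[0,0,-0.01,0,0,-0.75,1],[0,0,-0.01,0,0,-0.9,1],[0,0,-0.01,0,0,-1,1],[0,0,-0.01,0,0,-1,1],[0,0,-0.01,0,0,-1,1]]'
python3 -c "
from rig import status;s=status.sense();print(s['wrist_torque'],s['force'],s['ee_rot'])"
```

```text
time_s: 5.5
eef_pos: [490.0, -100.0, 256.4]
ee_rot: [-0.001, 0.669, 0.743, -0.001]
force: [-3.7, -3.8, -0.2]
grip_width: 0.133
grip_force: 43.0
[-0.59428719  0.9419016   0.00715561] [-3.68939896 -3.79558564 -0.1875554 ] [-5.81261428e-04  6.69284825e-01  7.43005209e-01 -8.63588479e-04]
```

```bash
python3 -m crank '[[0,0,0,0,0,0,0.4],[0,0,0,0,0,0,0.4],[0,0,0,0,0,0,0.4],[0,0,-0.1,0,0,0,0.4],[0,0,-0.3,0,0,0,0.4],[0,0,-0.6,0,0,0,0.6],[0,0,-0.6,0,0,0,1],[0,0,-0.6,0,0,0,1],[0,0,-0.6,0,0,0,1]]'
python3 - <<'E'
from h import *
from rig import capture
im,d=capture("scene")
cv2.imwrite("pics/scene2.png",cv2.resize(im[120:240,306:426,::-1],None,fx=5,fy=5,interpolation=cv2.INTER_CUBIC))
E
python3 plan.py 480 2.8 315 6 1
```

```text
time_s: 6.4
eef_pos: [490.2, -99.6, 315.8]
ee_rot: [-0.001, 0.669, 0.743, -0.0]
force: [0.2, -0.4, -1.2]
grip_width: -0.002
grip_force: 0.0
rot total deg [-0.07 -0.04 -0.05]
[1.0295 0.0045 0.008 ] [-0.0016 -0.001  -0.0011]
```

View pics/scene2.png

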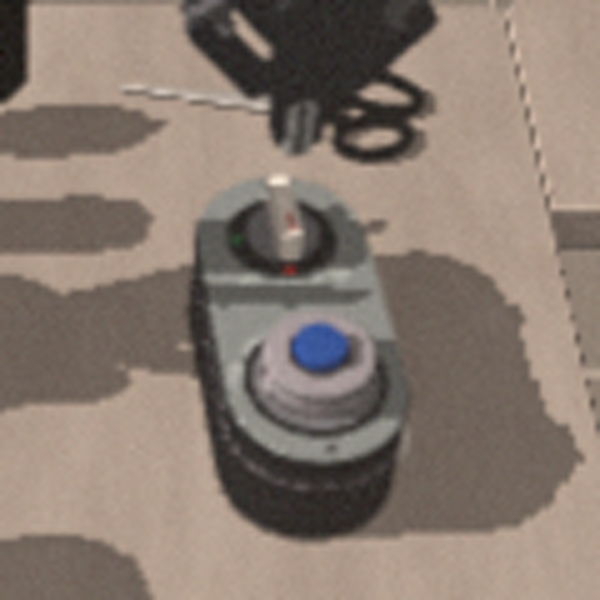

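The pointer and its red line now face the red dot at crop (290,270), so the switch is off. The tower is still down. I move over the button with the fingers shut.

```bash
python3 -m crank '[[0.5,0.005,0,0,0,0,1],[1,0.005,0,0,0,0,1],[1,0.005,0,0,0,0,1],[1,0.005,0,0,0,0,1]]'
python3 -m crank '[[0.025,0,0.1,0,0,0,1],[0.025,0,0.25,0,0,0,1],[0.025,0,0.36,0,0,0,1],[0.025,0,0.37,0,0,0,1],[0.025,0,0.38,0,0,0,1],[0.025,0,0.38,0,0,0,1]]'
```

```text
time_s: 6.85
eef_pos: [480.4, 0.5, 315.9]
ee_rot: [-0.0, 0.669, 0.744, -0.0]
force: [-0.9, 0.4, -0.3]
grip_width: 0.002
grip_force: 0.0
time_s: 7.45
eef_pos: [480.4, 2.0, 278.6]
ee_rot: [0.0, 0.67, 0.743, 0.0]
force: [0.1, 0.6, -0.3]
grip_width: 0.003
grip_force: 0.0
```

```bash
python3 -m crank '[[0,0,0.03,0,0,0,1],[0,0,0.06,0,0,0,1],[0,0,0.06,0,0,0,1],[0,0,0.06,0,0,0,1]]'
python3 -m crank '[[0,0,0.02,0,0,0,1],[0,0,0.02,0,0,0,1],[0,0,0.02,0,0,0,1]]'
```

```text
time_s: 7.85
eef_pos: [480.3, 2.3, 272.5]
ee_rot: [0.0, 0.669, 0.743, 0.0]
force: [0.3, -0.3, 0.2]
grip_width: -0.004
grip_force: 0.2
time_s: 8.15
eef_pos: [480.3, 2.3, 270.5]
ee_rot: [0.0, 0.669, 0.743, 0.0]
force: [-0.8, 0.5, 2.1]
grip_width: -0.001
grip_force: 1.5
```

```bash
python3 -m crank '[[0,0,0.015,0,0,0,1],[0,0,0.02,0,0,0,1],[0,0,0.02,0,0,0,1],[0,0,0.02,0,0,0,1]]'
python3 -m crank '[[0,0,0.015,0,0,0,1],[0,0,0.015,0,0,0,1],[0,0,0.015,0,0,0,1]]'
```

```text
time_s: 8.55
eef_pos: [480.3, 2.3, 268.4]
ee_rot: [0.0, 0.669, 0.743, 0.0]
force: [-0.1, 0.0, 4.0]
grip_width: 0.008
grip_force: 1.8
time_s: 8.85
eef_pos: [480.4, 2.3, 267.9]
ee_rot: [0.0, 0.669, 0.743, 0.0]
force: [-4.1, 0.6, 15.1]
grip_width: -0.002
grip_force: 7.6
```

Force jumped to 15 N, so the button is fully in. I withdraw slowly, check the pop-up and open the fingers above it.

```bash
python3 -m crank '[[0,0,-0.05,0,0,0,1],[0,0,-0.15,0,0,0,1],[0,0,-0.25,0,0,0,1],[0,0,-0.35,0,0,0,1],[0,0,-0.5,0,0,0,1],[0,0,-0.65,0,0,0,0.5],[0,0,-0.65,0,0,0,0],[0,0,-0.65,0,0,0,0],[0,0,-0.65,0,0,0,0],[0,0,-0.65,0,0,0,0]]'
python3 - <<'E'
from h import *
from rig import capture
im,d=capture("scene")
P=cloud("scene",d);a=im.astype(int);b=(a[...,2]>a[...,0]+50)&(a[...,2]>110);b[:,:300]=0;b[:,450:]=0
print("button",b.sum(),np.median(P[b],0))
cv2.imwrite("pics/scene3.png",cv2.resize(im[110:240,300:430,::-1],None,fx=4,fy=4,interpolation=cv2.INTER_CUBIC))
E
python3 plan.py 480 2.3 254 6 1
```

```text
time_s: 9.85
eef_pos: [480.1, 2.3, 331.2]
ee_rot: [-0.001, 0.669, 0.743, -0.0]
force: [-0.3, 0.3, -0.5]
grip_width: 0.846
grip_force: 0.0
button 78 [480.22808179   2.83921833 122.26389923]
rot total deg [-0.06 -0.02 -0.05]
[ 0.     -0.0011  0.7733] [-0.0014 -0.0005 -0.0011]
```

View pics/scene3.png

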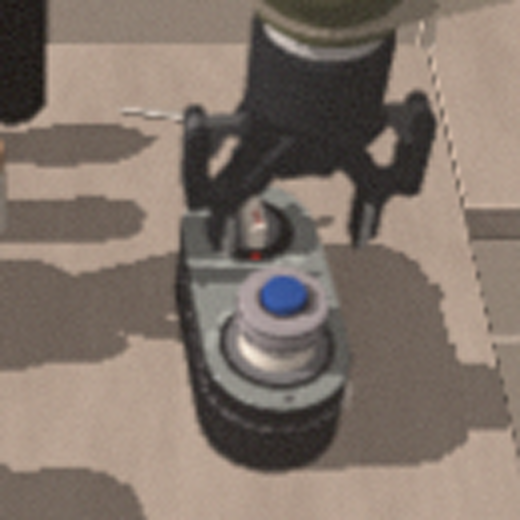

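The tower has popped up, with the button top at 122 mm, and the open fingers straddle it along dock x. I descend and grip the cap.

```bash
python3 -m crank '[[0,0,0.2,0,0,0,0],[0,0,0.4,0,0,0,0],[0,0,0.55,0,0,0,0],[0,0,0.68,0,0,0,0],[0,0,0.76,0,0,0,0],[0,0,0.77,0,0,0,0]]' 40
python3 -m crank '[[0,0,0,0,0,0,1],[0,0,0,0,0,0,1],[0,0,0,0,0,0,1],[0,0,0,0,0,0,1],[0,0,0,0,0,0,1]]' 40
```

```text
time_s: 10.5
eef_pos: [480.1, 2.3, 254.1]
ee_rot: [-0.001, 0.669, 0.743, -0.0]
force: [0.1, 0.1, -0.0]
grip_width: 0.997
grip_force: 0.0
time_s: 11.0
eef_pos: [479.7, 2.2, 255.0]
ee_rot: [-0.001, 0.669, 0.743, -0.001]
force: [-7.5, -1.7, -0.5]
grip_width: 0.668
grip_force: 42.4
```

The opening of 57 mm matches the cap. I grip harder and pull up.

```bash
python3 -m crank '[[0,0,0,0,0,0,1],[0,0,-0.05,0,0,0,1],[0,0,-0.12,0,0,0,1],[0,0,-0.2,0,0,0,1],[0,0,-0.25,0,0,0,1],[0,0,-0.3,0,0,0,1]]' 90
python3 -m crank '[[0,0,-0.05,0,0,0,1],[0,0,-0.1,0,0,0,1],[0,0,-0.15,0,0,0,1],[0,0,-0.2,0,0,0,1],[0,0,-0.25,0,0,0,1],[0,0,-0.3,0,0,0,1],[0,0,-0.35,0,0,0,1],[0,0,-0.4,0,0,0,1],[0,0,-0.45,0,0,0,1],[0,0,-0.45,0,0,0,1]]'
```

```text
time_s: 11.6
eef_pos: [479.7, 2.2, 284.9]
ee_rot: [-0.001, 0.669, 0.743, -0.001]
force: [-4.3, -2.5, -8.3]
grip_width: 0.648
grip_force: 96.2
time_s: 12.6
eef_pos: [479.8, 2.3, 330.1]
ee_rot: [-0.001, 0.669, 0.743, -0.001]
force: [-7.4, -3.4, -3.8]
grip_width: 0.648
grip_force: 97.9
```

```bash
python3 -m crank '[[0,0,-0.03,0,0,0,1],[0,0,-0.06,0,0,0,1],[0,0,-0.06,0,0,0,1]]'
python3 -m crank '[[0,0,-0.02,0,0,0,1],[0,0,-0.03,0,0,0,1],[0,0,-0.03,0,0,0,1],[0,0,-0.03,0,0,0,1]]'
```

```text
time_s: 12.9
eef_pos: [479.8, 2.2, 335.9]
ee_rot: [-0.001, 0.669, 0.743, -0.001]
force: [-6.2, -3.2, -5.4]
grip_width: 0.651
grip_force: 97.9
time_s: 13.3
eef_pos: [479.8, 2.2, 338.6]
ee_rot: [-0.001, 0.669, 0.743, -0.001]
force: [-6.0, -3.5, -8.5]
grip_width: 0.651
grip_force: 97.7
```

```bash
python3 -m crank '[[0,0,-0.015,0,0,0,1],[0,0,-0.015,0,0,0,1],[0,0,-0.015,0,0,0,1],[0,0,-0.015,0,0,0,1]]'
python3 - <<'E'
from h import *
from rig import capture
for n in("scene",):
    im,d=capture(n);P=cloud(n,d);a=im.astype(int);b=(a[...,2]>a[...,0]+50)&(a[...,2]>110);b[:,:300]=0;b[:,450:]=0
    print("button",b.sum(),np.median(P[b],0) if b.any() else 0)
cv2.imwrite("pics/scene4.png",cv2.resize(im[80:240,290:450,::-1],None,fx=3.5,fy=3.5,interpolation=cv2.INTER_CUBIC))
E
```

```text
time_s: 13.7
eef_pos: [479.8, 2.2, 339.9]
ee_rot: [-0.001, 0.669, 0.743, -0.001]
force: [-5.4, -3.2, -10.0]
grip_width: 0.648
grip_force: 99.1
button 1 [478.21003804 -10.06187176 205.82230638]
```

View pics/scene4.png

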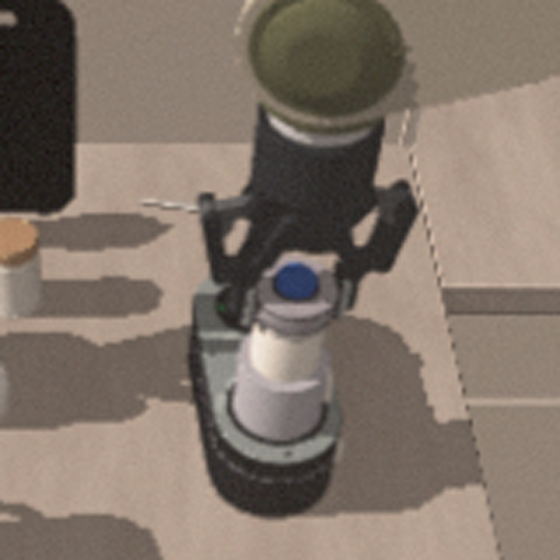

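Both tubes are visible above the dock, with the cap held between the fingers. I pull a little more to confirm the hard stop and measure the button height.

```bash
python3 -m crank '[[0,0,-0.015,0,0,0,1],[0,0,-0.015,0,0,0,1],[0,0,-0.015,0,0,0,1],[0,0,-0.015,0,0,0,1]]'
python3 -m crank '[[0,0,-0.015,0,0,0,1],[0,0,-0.015,0,0,0,1],[0,0,-0.015,0,0,0,1],[0,0,-0.015,0,0,0,1]]'
python3 - <<'E'
from h import *
from rig import capture
im,d=capture("scene");P=cloud("scene",d);a=im.astype(int);b=(a[...,2]>a[...,0]+40)&(a[...,2]>60);b[:,:300]=0;b[:,450:]=0;b[240:]=0
print("button",b.sum(),np.median(P[b],0),np.argwhere(b).mean(0))
E
```

```text
time_s: 14.15
eef_pos: [479.9, 2.2, 340.2]
ee_rot: [-0.001, 0.669, 0.743, -0.001]
force: [-1.2, -4.3, -26.5]
grip_width: 0.645
grip_force: 102.3
time_s: 14.55
eef_pos: [479.9, 2.2, 340.4]
ee_rot: [-0.002, 0.67, 0.743, -0.001]
force: [2.3, -4.1, -38.6]
grip_width: 0.65
grip_force: 105.3
button 78 [478.76569226   4.92501906 205.39221896] [159.58974359 374.34615385]
```

The tower is at the hard stop: the button top is at 205 mm, which is 177 + 28. I ease the pull back to a safe hold and hand in.

```bash
python3 -m crank '[[0,0,0.015,0,0,0,1],[0,0,0.015,0,0,0,1],[0,0,0.015,0,0,0,1]]'
python3 -c "
from rig import ticket;print(ticket.finish_job())"
```

```text
time_s: 14.9
eef_pos: [479.9, 2.2, 340.2]
ee_rot: [-0.001, 0.669, 0.743, -0.001]
force: [-1.1, -4.9, -29.8]
grip_width: 0.646
grip_force: 106.2
the job is handed in; nothing more can be done
None
```

I turned the master switch to off first, then released the tower and pulled it to its second stop; I handed in at about 15 s still holding it by the cap, and touched nothing else on the worktop.

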